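# Unhook the kit tote and stand it on the scale

### The arm

A 6-joint arm with a two-finger parallel gripper is mounted at the origin on the work surface. World frame = base frame: x ahead of the robot, y to its left, z up, the work surface at z = 0. Lengths are in m, angles in rad, forces in N, time in s.
With the tool pointing down it reaches from about 0.275 to 0.825 m from the base axis. Payload 5.2 kg.
Tool frame: the origin (TCP) lies between the finger pads; the fingertips stand 19 mm ahead of it and the grasp point (between the pads) is the TCP; z points along the fingers, y is the line along which they close (so a half turn about z gives the same grasp; the last joint's range is limited). The gripper opens to 93 mm and grips with 3 to 60 N. Pads are 15 mm wide; open, the fingers measure 128 mm over their backs; the gripper's body (75 mm by 188 mm) begins 65 mm behind the grasp point.
Start: joints at [1.138, 0.259, 1.535, -0, 1.348, -0.203], TCP at [0.125, 0.536, 0.238] pointing down, gripper open.
Joint ranges: [-3.14, 3.14], [-0.91, 2.08], [0.19, 2.58], [-1.22, 4.36], [0.22, 2.71], [-3.12, 3.12]. Speed limits (rad/s): [2.57, 2.57, 3.14, 3.14, 3.14, 3.14].

### API

Orientations are given as a unit quaternion [w, x, y, z].
In Python, from station import ctrl gives the robot as it stands.
- The arm moves only by the shell command python3 -m creep 'ROWS'. ROWS is JSON, a list of rows, each a list of 7 numbers: the finger opening in m, from 0 to 0.093, then the shift along the tool's x, y, z in m, then the turn, a rotation vector about the tool's x, y, z in rad. A call has 1 to 12 rows; each row shifts and turns the commanded pose from where the row before left it, along the tool's axes as they then stand; what a row does not reach is not made up. A row lasts 1/12 s, in which the tool goes at most 41.7 mm and 7.16 degrees, less where a joint would pass 70% of its speed; a pose out of reach is approached as far as the arm can. A call with a gripper value outside its range is refused whole. The fingers move at their own pace and stop on an object; the grip force is fixed at half the most. Time passes only in rows, so rows that do not move let the fingers close. It gives the time, the measured TCP pose, the force, the opening and the grip force at its end, in the units of the state.
- ctrl.observe(): the state, without advancing time (a new reading comes with each control period).
- ctrl.snapshot(name): name is "scene" or "top"; returns a dict with "pixels" (384x512x3 uint8, red, green, blue), "fx", "fy", "cx", "cy" (pixels), "D" ([k1, k2, p1, p2, k3] as OpenCV has them; the pictures are not rectified), "R" (3x3) and "t" (3): a world point X has camera coordinates R X + t. Camera axes: x right, y down, z forward; pixel columns grow to the right and rows downward; lengths in m; the calibration is good to about 2 mm. A picture is of the moment at which its call begins. There is no depth.
- ctrl.sign_off(): hands the job in; it is judged then, once.
The state is a dict: "time": time; "joint_positions": joint angles; "joint_velocities": joint speeds; "effort": joint torques, N m; "ee_pos": TCP position; "ee_rot": TCP orientation; "force": force on the tool from outside, world axes, zero at the start; "torque": the same for the moment, N m; "gripper_width": opening from 0.0 (shut) to 1.0 (fully open); "grasp_force": force on a finger pad.
Only numpy, scipy, OpenCV 4.12 (cv2) and the standard library are available. Lean on these libraries where they do the work, as an engineer would, in place of code of your own. Each camera call takes 0.05 s, during which the arm holds its last target. There are 200 camera calls.

### The job

Take the plywood kit tote off the bench hook: hold it by its top grip, press its handle bar back against the hook's sprung keeper until the bar comes out from under the beak, lift it off and let the keeper spring shut. Then stand the tote upright in the middle of the scale's steel plate, set down gently, and let go. Leave everything else on the bench where it is.

Things in the scene. Friction and masses are not known exactly. Their poses are not given: they have to be found in the camera images.
- tote_grip (a point): Centre of the tote's wooden grip block, where to hold it: 24 mm (x) by 60 mm (y) by 30 mm high, free on all sides and above. Fixed to the bar 55 mm below by two struts (8 mm wide, at y = +-26 mm). z up; x and y parallel, within 0.05 rad, to those of hook_seat while it hangs. The tote is plywood, rigid, 0.35 to 0.6 kg.
- tote_bar (a point): Centre of the tote's round bar, 16 mm in diameter, 120 mm long along the tote's y, 55 mm below tote_grip. The tote hangs by the middle of it, between the two struts.
- tote_foot (a point): Centre of the tote's flat underside, 180 mm below tote_grip. The tote is 90 mm (x) by 120 mm (y) and 195 mm high: an open tray with walls 35 mm high and kit pieces in it no higher than that; at each y end an upright 30 mm wide holds the bar.
- hook_seat (a point): Where the tote's bar rests (centre of the bar) in the fixed hook, 180 mm above the table. x: level, from the hook's nose back to its post; z up. Hook 16 mm wide (y), its floor level, 8 mm below this point; arm's underside 22 mm below. The nose in front (x = -23 to -9 mm) rises 18 mm above this point. To free the bar: 8 to 22 mm (best 15) back in +x, then straight up.
- beak (a point): Tip of the nose's beak, on its top face, 18 mm above hook_seat; the beak (6 mm thick) covers the front half of the bar. With the bar raised 35 to 50 mm from the seat the tote can be drawn off level in -x of hook_seat: the nose passes between the struts, under the bar and over the tray. It is wholly clear after 120 mm.
- post_top (a point): Top of the stand's post, 34 mm square, 85 mm behind hook_seat and 208 mm above the table. The stand's base plate is 12 mm thick and reaches from 80 mm in front of the seat to 115 mm behind it, 70 mm to either side.
- keeper (a joint): Sprung keeper: a steel tongue 42 mm long, 22 mm wide, hinged in the hook's floor 22 mm behind the seat, leaning forward over the bar to the beak; tip 23 mm above hook_seat. 0 rad shut, grows as the bar presses it back (0.3 with the bar 8 mm back, 0.7 to 0.8 at 15 mm, stop 1.3). Pressing takes 2 to 7 N; it springs shut by itself.
- scale_plate (a point): Centre of the top face of the bench scale's square steel plate, 200 by 200 mm, 41 mm above the table. Fixed. x, y along its edges, z up. A display strip (26 mm high) lies on its -x side.
- screwdriver: Bystander, to be left alone: screwdriver 180 mm long, black handle, lying between hook stand and scale. Origin at its underside.
- wrench: Bystander, to be left alone: open-ended spanner 160 mm long, lying behind the screwdriver. Origin at its underside.
- mug: Bystander, to be left alone: white mug, 80 mm across, 90 mm high. Origin at its underside.
- bottle: Bystander, to be left alone: clear bottle, 60 mm across, 170 mm high. Origin at its underside.
- driver: Bystander, to be left alone: cordless driver 200 mm long lying on its side. Origin at its underside.

How it is judged:
By the outcome, as a careful person would: the job done as asked, in the order asked, and still so for the second after the job is handed in, with the robot touching nothing.
It also fails if it takes over 43 s, if anything falls off the work surface, if the arm or the gripper's body presses on something with over 40 N, if the wrist force passes 120 N, or if a joint passes its speed limit or range.

## Working session

There is one attempt and no reset: what is moved stays moved. The work goes in short steps, Python scripts to look and compute and a shell command to move; the robot and the scene stay as the last step left them, time stands still between calls to the robot, and variables do not carry over. Pictures are saved under pics/ and viewed, at most 10 in all, crops included, and the job is handed in when it is done.

```bash
mkdir -p pics
cat > h.py <<'E'
import cv2,numpy as np
from station import ctrl
def snap(n,f):
    s=ctrl.snapshot(n); cv2.imwrite('pics/'+f,cv2.cvtColor(s['pixels'],cv2.COLOR_RGB2BGR)); return s
def KD(s): return np.array([[s['fx'],0,s['cx']],[0,s['fy'],s['cy']],[0,0,1.]]),np.array(s['D'],float)
def ray(s,uv):
    K,D=KD(s); p=cv2.undistortPoints(np.array([[uv]],float),K,D)[0,0]
    R=np.array(s['R']);t=np.array(s['t']); return -R.T@t, R.T@np.array([p[0],p[1],1])
def onz(s,uv,z):
    o,d=ray(s,uv); return o+d*(z-o[2])/d[2]
def proj(s,X):
    K,D=KD(s); R=np.array(s['R']); return cv2.projectPoints(np.array(X,float).reshape(-1,3),cv2.Rodrigues(R)[0],np.array(s['t'],float),K,D)[0][:,0]
def tri(a,ua,b,ub):
    o1,d1=ray(a,ua);o2,d2=ray(b,ub)
    k=np.linalg.lstsq(np.c_[d1,-d2],o2-o1,rcond=None)[0]
    p,q=o1+k[0]*d1,o2+k[1]*d2; return (p+q)/2,np.linalg.norm(p-q)
E
python3 - <<'E'
from h import *
import pickle
d={}
for n in('scene','top'):
    s=snap(n,n+'0.png'); d[n]=s
    i=cv2.imread(f'pics/{n}0.png'); cv2.imwrite(f'pics/{n}0b.png',cv2.resize(i,(800,600),interpolation=cv2.INTER_CUBIC))
    print(n,s['fx'],s['cx'],s['cy'],s['D'],-np.array(s['R']).T@s['t'])
pickle.dump(d,open('d.pkl','wb'))
print(ctrl.observe())
E
```

```text
scene 413.6410610365528 252.89519979162486 191.06019488754345 [-0.1289332  0.         0.         0.         0.       ] [ 1.10887353 -0.74907256  1.40558119]
top 463.034093865733 254.402456184101 192.63292793505758 [-0.02449901  0.          0.          0.          0.        ] [ 0.44342187 -0.02010062  1.63749014]
{'time': 0.1, 'joint_positions': array([ 1.13820726e+00,  2.59295941e-01,  1.53593428e+00, -2.84434772e-05,
        1.34800519e+00, -2.02787732e-01]), 'joint_velocities': array([-0.00234227,  0.00041288, -0.00303702,  0.00127131, -0.00210604,
       -0.00069875]), 'effort': array([ 1.57846887e-03, -4.38204145e+01, -2.84640241e+01,  7.20988261e-02,
        3.62851121e-02, -5.14896738e-05]), 'ee_pos': array([0.12507012, 0.5351318 , 0.23690271]), 'ee_rot': array([-2.43401843e-04,  1.14644838e-01,  9.93406204e-01, -7.84609689e-04]), 'force': array([ 0.03974123, -0.62239209, -0.77438131]), 'torque': array([-0.00290008, -0.03448832,  0.00049952]), 'grasp_force': 0.0, 'gripper_width': 0.9984674664713743}
```

View pics/scene0b.png

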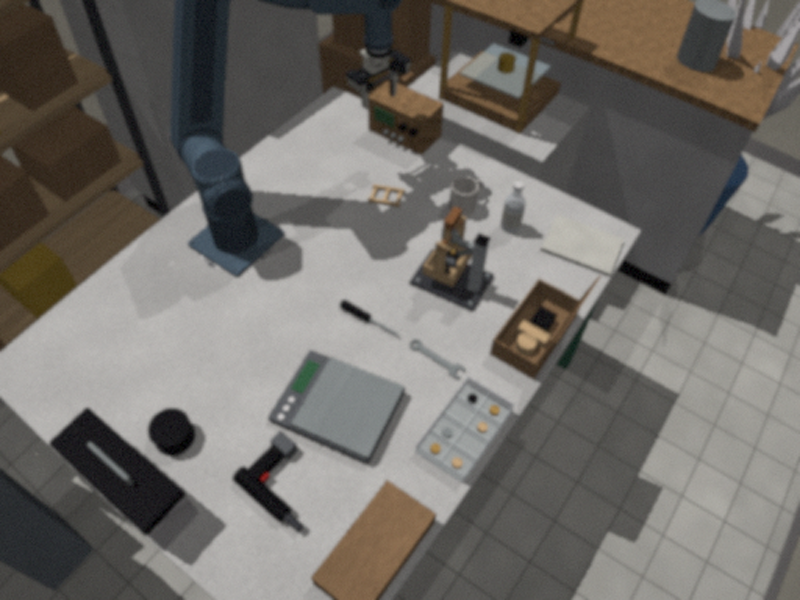

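View pics/top0b.png

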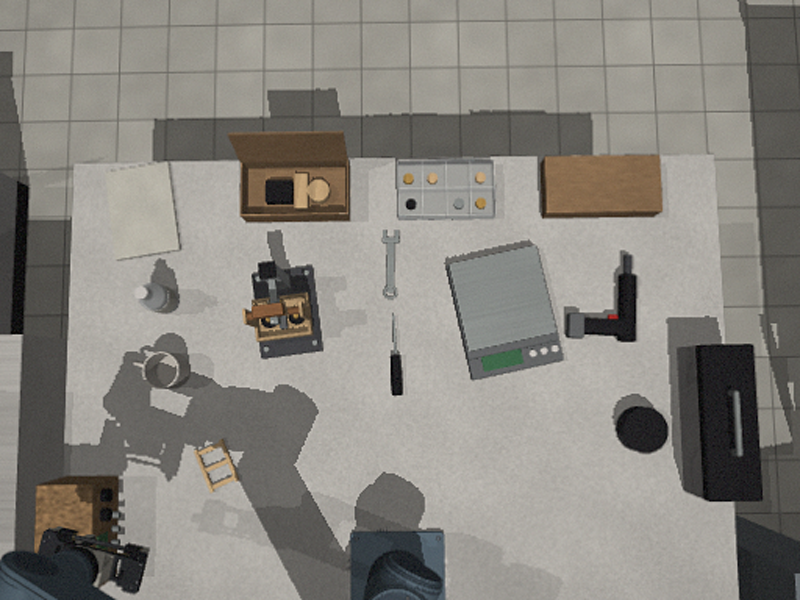

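The scene shows the hook with the tote (near 455,260 in scene; 280,310 in top, enlarged) and the scale at (505,310) in top. The mug and bottle are left of the hook. I'll enlarge it next.

Run:
```python
from h import *
def crop(f,u,v,w,h,k):
    c=cv2.resize(cv2.imread('pics/'+f)[v:v+h,u:u+w],None,fx=k,fy=k,interpolation=cv2.INTER_CUBIC)
    for a in range(0,w,10): cv2.putText(c,str(u+a),(a*k,8),0,.3,(0,0,255)); cv2.line(c,(a*k,10),(a*k,14),(0,0,255))
    for a in range(0,h,10): cv2.putText(c,str(v+a),(0,a*k+4),0,.3,(0,0,255)); cv2.line(c,(20,a*k),(25,a*k),(0,0,255))
    return c
a=crop('top0.png',148,140,66,95,6);b=crop('scene0.png',256,125,66,75,6)
b=cv2.copyMakeBorder(b,0,a.shape[0]-b.shape[0],0,0,0)
cv2.imwrite('pics/c1.png',np.hstack([a,b]))
cv2.imwrite('pics/c2.png',crop('top0.png',275,145,95,105,5))
```

```text
(no output)
```

View pics/c1.png

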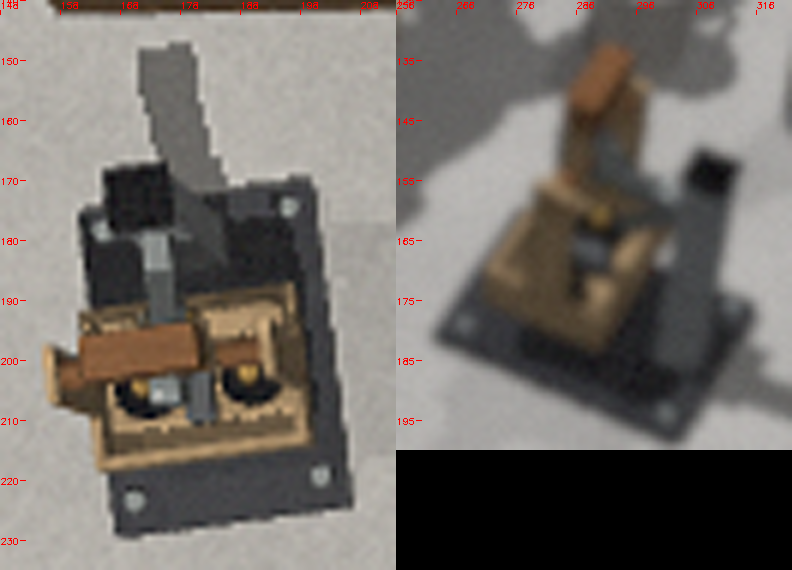

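View pics/c2.png

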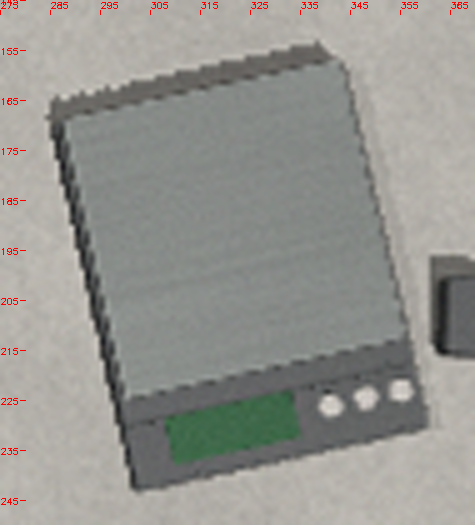

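The crops show the grip's top face at about (171.2,199) in top and (290,137.7) in scene, the post top at (171,173) in top, and the base corners and plate corners clearly.

Run:
```python
from h import *
import pickle
d=pickle.load(open('d.pkl','rb'));T,S=d['top'],d['scene']
P=lambda l,u,v,k:[((x+.5)/k-.5+u,(y+.5)/k-.5+v) for x,y in l]
B=np.array([onz(T,p,.012) for p in P([(113,537),(353,505),(313,178),(80,212)],148,140,6)])
sides=lambda A:[round(float(np.linalg.norm(A[i]-A[i-3])),4) for i in range(4)]
print('base',B.round(4),sides(B))
f=((B[2]+B[3])-(B[0]+B[1]));fx=f/np.linalg.norm(f);s=(B[1]+B[2]-B[0]-B[3]);
print('yaw x',np.arctan2(fx[1],fx[0]),'yaw from short',np.arctan2(s[1],s[0])+np.pi/2)
c=B.mean(0);seat=c-fx*.0175;print('seat from base',seat)
post=onz(T,P([(138,198)],148,140,6)[0],.208);print('post',post,'seat from post',post-fx*.085)
g=P([(139,354)],148,140,6)[0];g2=P([(204,76)],256,125,6)[0]
print('grip top z.25',onz(T,g,.25),'tri',tri(T,g,S,g2), 'scene z.25',onz(S,g2,.25))
for e in [((80,362),(198,346))]:
    q=[onz(T,p,.25) for p in P(e,148,140,6)];w=q[0]-q[1];print('grip y yaw',np.arctan2(w[1],w[0])-np.pi/2,np.linalg.norm(w))
A=np.array([onz(T,p,.041) for p in P([(62,122),(343,62),(408,338),(128,400)],275,145,5)])
x=A[0]+A[1]-A[2]-A[3];y=A[0]+A[3]-A[1]-A[2]
print('plate',A.round(4),sides(A),A.mean(0),np.arctan2(x[1],x[0]),np.arctan2(y[1],y[0])-np.pi/2)
for n,uv,z in [('bottle',(155/800*512,297/600*384),.1),('mug',(166*.64,368*.64),.09),('sd',(396*.64,355*.64),.02),('driver',(625*.64,300*.64),.04)]: print(n,onz(T,uv,z))
```

```text
base [[0.4879 0.3045 0.012 ]
 [0.505  0.1638 0.012 ]
 [0.6986 0.1873 0.012 ]
 [0.6802 0.3256 0.012 ]] [0.1418, 0.1951, 0.1395, 0.1934]
yaw x 0.11508435100296367 yaw from short 0.12660182988873792
seat from base [0.57554333 0.24330353 0.012     ]
post [0.65859059 0.25366545 0.208     ] seat from post [0.57415286 0.24390486 0.208     ]
grip top z.25 [0.57303182 0.24455582 0.25      ] tri (array([0.5725957 , 0.24487912, 0.24362764]), np.float64(0.0026771470476701564)) scene z.25 [0.57465196 0.23837247 0.25      ]
grip y yaw 0.12259649522005711 0.0599242061013263
plate [[ 0.6909 -0.1207  0.041 ]
 [ 0.7307 -0.3177  0.041 ]
 [ 0.5372 -0.3564  0.041 ]
 [ 0.497  -0.1624  0.041 ]] [0.201, 0.1973, 0.1981, 0.1983] [ 0.61395958 -0.23929158  0.041     ] 0.20466771929361197 0.20188829362817806
bottle [0.61877623 0.51482877 0.1       ]
mug [0.46651751 0.49111289 0.09      ]
sd [ 0.4906846  -0.00120927  0.02      ]
driver [ 0.605413   -0.51094308  0.04      ]
```

Checked measurements: seat at (0.575,0.2435) with yaw 0.12 (base and post agree), grip at (0.573,0.2445), plate at (0.614,-0.239) with yaw 0.203. Sizes match to 2 mm. First move: raise and turn so the fingers close along the hook's x.

```bash
cat > go.py <<'E'
# remaining tool-axis shift/turn from the measured pose to x y z yaw(of tool y)
import sys
from h import *
from scipy.spatial.transform import Rotation as Ro
x,y,z,w=map(float,sys.argv[1:5]); o=ctrl.observe(); q=o['ee_rot']
R=Ro.from_quat([q[1],q[2],q[3],q[0]])
c,s=np.cos(w),np.sin(w); G=Ro.from_matrix(np.array([[-s,c,0],[c,s,0],[0,0,-1.]]))
print('t',o['time'],'pos',o['ee_pos'].round(4),'F',o['force'].round(1),'w',round(o['gripper_width']*93,1),'gf',round(o['grasp_force'],1))
print('shift mm',(R.inv().apply(np.array([x,y,z])-o['ee_pos'])*1e3).round(1),'turn',(R.inv()*G).as_rotvec().round(3))
E
python3 -m creep '[[0.093,0,0,-0.013,0,0,0.122],[0.093,0,0,-0.013,0,0,0.122],[0.093,0,0,-0.013,0,0,0.122],[0.093,0,0,-0.013,0,0,0.122],[0.093,0,0,-0.013,0,0,0.122],[0.093,0,0,-0.013,0,0,0.122],[0.093,0,0,-0.013,0,0,0.122],[0.093,0,0,-0.013,0,0,0.122],[0.093,0,0,-0.013,0,0,0.122],[0.093,0,0,-0.013,0,0,0.122],[0.093,0,0,0,0,0,0]]'
python3 go.py 0.5735 0.244 0.36 0.12
```

```text
time: 1.02
ee_pos: [0.1256, 0.5363, 0.37]
ee_rot: [-0.001, 0.665, 0.747, 0.002]
force: [0.6, -0.7, 0.5]
gripper_width: 0.998
grasp_force: 0.0
t 1.0167 pos [0.1256 0.5363 0.37  ] F [ 0.6 -0.7  0.5] w 92.8 gf 0.0
shift mm [-342.4  410.8    9.7] turn [ 0.002 -0.003 -0.003]
```

```bash
python3 -m creep '[[0.093,-0.021,0.026,0,0,0,0],[0.093,-0.021,0.026,0,0,0,0],[0.093,-0.021,0.026,0,0,0,0],[0.093,-0.021,0.026,0,0,0,0],[0.093,-0.021,0.026,0,0,0,0],[0.093,-0.021,0.026,0,0,0,0],[0.093,-0.021,0.026,0,0,0,0],[0.093,-0.021,0.026,0,0,0,0],[0.093,-0.021,0.026,0,0,0,0],[0.093,-0.021,0.026,0,0,0,0],[0.093,-0.021,0.026,0,0,0,0],[0.093,-0.021,0.026,0,0,0,0]]' >/dev/null
python3 -m creep '[[0.093,-0.021,0.025,0.002,0,0,0],[0.093,-0.021,0.025,0.002,0,0,0],[0.093,-0.021,0.025,0.002,0,0,0],[0.093,-0.021,0.024,0.002,0,0,0],[0.093,-0.006,0,0,0,0,0],[0.093,0,0,0,0,0,0],[0.093,0,0,0,0,0,0]]'>/dev/null
python3 go.py 0.5735 0.244 0.235 0.12
python3 - <<'E'
from h import *
import pickle
T=snap('top','t1.png');S=snap('scene','s1.png')
a=cv2.imread('pics/t1.png')[130:240,130:230];b=cv2.imread('pics/s1.png')[90:200,240:340]
cv2.imwrite('pics/c3.png',cv2.resize(np.hstack([a,b]),None,fx=4,fy=4,interpolation=cv2.INTER_CUBIC))
E
```

```text
t 2.6 pos [0.5739 0.2457 0.3587] F [0.2 0.5 0.9] w 92.8 gf 0.0
shift mm [ -1.6  -0.4 123.7] turn [-0.002 -0.     0.002]
```

View pics/c3.png

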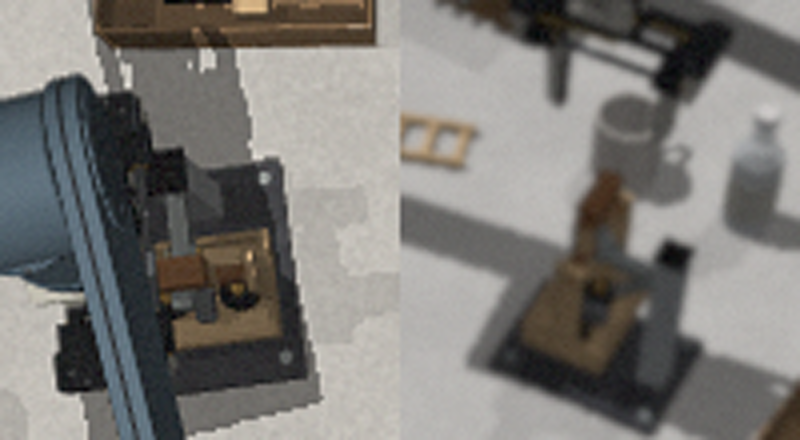

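The fingers straddle the grip along the hook's x: tips at (557,95) and (675,110) in the scene half, with the grip below at (605,190). Descend and close.

```bash
python3 -m creep '[[0.093,-0.001,0,0.018,0,0,0],[0.093,-0.001,0,0.018,0,0,0],[0.093,0,0,0.018,0,0,0],[0.093,0,0,0.018,0,0,0],[0.093,0,0,0.018,0,0,0],[0.093,0,0,0.014,0,0,0],[0.093,0,0,0.010,0,0,0],[0.093,0,0,0.008,0,0,0],[0.093,0,0,0,0,0,0],[0.093,0,0,0,0,0,0]]'>/dev/null
python3 go.py 0.5735 0.244 0.235 0.12
python3 -m creep '[[0.04,0,0,0,0,0,0],[0.04,0,0,0,0,0,0],[0.034,0,0,0,0,0,0],[0.032,0,0,0,0,0,0],[0.03,0,0,0,0,0,0],[0.028,0,0,0,0,0,0],[0.026,0,0,0,0,0,0],[0.024,0,0,0,0,0,0],[0.02,0,0,0,0,0,0],[0.0,0,0,0,0,0,0],[0.0,0,0,0,0,0,0],[0,0,0,0,0,0,0]]'
```

```text
t 3.5333 pos [0.5745 0.2442 0.2381] F [ 0.2 -0.2  0.8] w 93.2 gf 0.0
shift mm [-0.  -1.1  3.1] turn [ 0.    -0.     0.002]
time: 4.53
ee_pos: [0.5743, 0.2436, 0.2376]
ee_rot: [-0.0, 0.663, 0.749, -0.0]
force: [-1.9, -0.7, 0.8]
gripper_width: 0.255
grasp_force: 30.0
```

```bash
python3 -m creep '[[0,0,0,-0.001,0,0,0],[0,0,0,-0.0005,0,0,0],[0,0,0,0,0,0,0],[0,0,0,0,0,0,0]]'
python3 -m creep '[[0,0,0.002,0,0,0,0],[0,0,0.002,0,0,0,0],[0,0,0.002,0,0,0,0],[0,0,0.002,0,0,0,0],[0,0,0,0,0,0,0],[0,0,0,0,0,0,0]]'
python3 -m creep '[[0,0,0.002,0,0,0,0],[0,0,0.002,0,0,0,0],[0,0,0.002,0,0,0,0],[0,0,0.001,0,0,0,0],[0,0,0,0,0,0,0],[0,0,0,0,0,0,0]]'
python3 go.py 0.5743 0.2436 0.2376 0.12
```

```text
time: 4.87
ee_pos: [0.5746, 0.2437, 0.2386]
ee_rot: [-0.0, 0.663, 0.749, -0.0]
force: [-0.2, -1.0, -4.4]
gripper_width: 0.261
grasp_force: 30.0
time: 5.37
ee_pos: [0.5825, 0.2446, 0.2389]
ee_rot: [-0.0, 0.663, 0.749, -0.0]
force: [-2.6, 0.4, -4.9]
gripper_width: 0.257
grasp_force: 30.0
time: 5.87
ee_pos: [0.5896, 0.2455, 0.2393]
ee_rot: [-0.0, 0.663, 0.749, -0.0]
force: [-5.2, -0.8, -1.5]
gripper_width: 0.257
grasp_force: 30.0
t 5.8667 pos [0.5896 0.2455 0.2393] F [-5.2 -0.8 -1.5] w 23.9 gf 30.0
shift mm [ -0.1 -15.4   1.7] turn [-0.    -0.     0.001]
```

The keeper is pressing back as expected (2.6 N at 8 mm, 5.2 N at 15 mm). Next, lift straight up.

```bash
python3 -m creep '[[0,0,0,-0.003,0,0,0],[0,0,0,-0.003,0,0,0],[0,0,0,-0.003,0,0,0],[0,0,0,-0.003,0,0,0],[0,0,0,0,0,0,0]]'
python3 -m creep '[[0,0,0,-0.004,0,0,0],[0,0,0,-0.004,0,0,0],[0,0,0,-0.004,0,0,0],[0,0,0,-0.004,0,0,0],[0,0,0,-0.004,0,0,0],[0,0,0,-0.004,0,0,0],[0,0,0,-0.004,0,0,0],[0,0,0,-0.002,0,0,0],[0,0,0,0,0,0,0]]'
python3 go.py 0.5743 0.2436 0.2376 0.12
python3 - <<'E'
from h import *
T=snap('top','t2.png');S=snap('scene','s2.png')
a=cv2.imread('pics/t2.png')[130:240,130:230];b=cv2.imread('pics/s2.png')[90:200,240:340]
cv2.imwrite('pics/c4.png',cv2.resize(np.hstack([a,b]),None,fx=4,fy=4,interpolation=cv2.INTER_CUBIC))
E
```

```text
time: 6.28
ee_pos: [0.5905, 0.2456, 0.2523]
ee_rot: [0.001, 0.663, 0.749, 0.001]
force: [-2.0, -0.9, -3.1]
gripper_width: 0.258
grasp_force: 30.0
time: 7.03
ee_pos: [0.5903, 0.2456, 0.2821]
ee_rot: [0.001, 0.663, 0.749, 0.001]
force: [-0.9, -0.2, -3.8]
gripper_width: 0.257
grasp_force: 30.0
t 7.0333 pos [0.5903 0.2456 0.2821] F [-0.9 -0.2 -3.8] w 23.9 gf 30.0
shift mm [ -0.1 -16.2  44.5] turn [ 0.002 -0.     0.001]
```

View pics/c4.png

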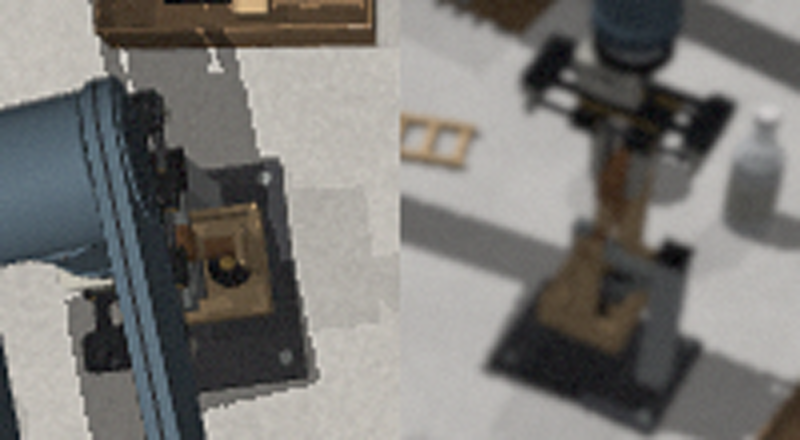

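The tote is up about 44 mm and held level, with the grip in the fingers at (612,180) and the hook arm visible under the bar at (640,245). Next, draw it off level along −x.

```bash
python3 -m creep '[[0,0,-0.004,0.001,0,0,0],[0,0,-0.006,0.001,0,0,0],[0,0,-0.008,0,0,0,0],[0,0,-0.008,0,0,0,0],[0,0,-0.008,0,0,0,0],[0,0,-0.008,0,0,0,0],[0,0,-0.008,0,0,0,0],[0,0,-0.008,0,0,0,0],[0,0,-0.008,0,0,0,0],[0,0,-0.008,0,0,0,0],[0,0,-0.008,0,0,0,0]]'
python3 -m creep '[[0,0,-0.010,0,0,0,0],[0,0,-0.012,0,0,0,0],[0,0,-0.012,0,0,0,0],[0,0,-0.012,0,0,0,0],[0,0,-0.012,0,0,0,0],[0,0,-0.010,0,0,0,0],[0,0,-0.004,0,0,0,0],[0,0,0,0,0,0,0],[0,0,0,-0.01,0,0,0],[0,0,0,-0.014,0,0,0],[0,0,0,-0.014,0,0,0],[0,0,0,0,0,0,0]]'
python3 go.py 0.614 -0.239 0.30 0.203
python3 - <<'E'
from h import *
T=snap('top','t3.png');S=snap('scene','s3.png')
a=cv2.imread('pics/t3.png')[150:250,130:230];b=cv2.imread('pics/s3.png')[100:200,230:330]
cv2.imwrite('pics/c5.png',cv2.resize(np.hstack([a,b]),None,fx=4,fy=4,interpolation=cv2.INTER_CUBIC))
E
```

```text
time: 8.05
ee_pos: [0.5074, 0.2355, 0.2792]
ee_rot: [0.0, 0.663, 0.749, 0.0]
force: [-0.2, 0.1, -4.7]
gripper_width: 0.256
grasp_force: 30.0
time: 9.05
ee_pos: [0.439, 0.2273, 0.3206]
ee_rot: [0.002, 0.663, 0.749, 0.003]
force: [1.3, -0.2, -3.5]
gripper_width: 0.256
grasp_force: 30.0
t 9.05 pos [0.439  0.2273 0.3206] F [ 1.3 -0.2 -3.5] w 23.8 gf 30.0
shift mm [-484.1  117.4   21. ] turn [ 0.006 -0.001 -0.082]
```

View pics/c5.png

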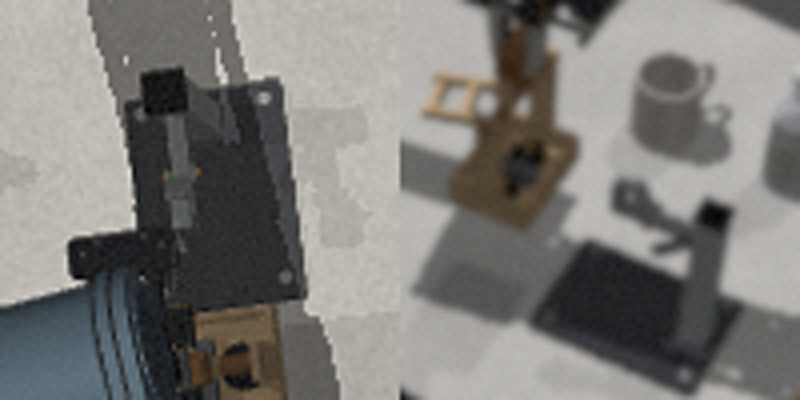

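The tote is clear of the hook and the keeper has sprung shut (hook clear at (625,195); hook arm closed in the top view). Next, carry it to the scale.

```bash
python3 -m creep '[[0,-0.006,0.001,0,0,0,0],[0,-0.012,0.003,0,0,0,0],[0,-0.018,0.004,0,0,0,0],[0,-0.022,0.005,0,0,0,0],[0,-0.022,0.005,0,0,0,0],[0,-0.022,0.005,0,0,0,0],[0,-0.022,0.005,0,0,0,0],[0,-0.022,0.005,0,0,0,0],[0,-0.022,0.005,0,0,0,0],[0,-0.022,0.005,0,0,0,0],[0,-0.022,0.006,0,0,0,0],[0,-0.022,0.006,0,0,0,0]]'>/dev/null
python3 -m creep '[[0,-0.022,0.006,0,0,0,0],[0,-0.022,0.006,0,0,0,0],[0,-0.022,0.006,0,0,0,0],[0,-0.022,0.006,0,0,0,0],[0,-0.022,0.006,0,0,0,0],[0,-0.022,0.006,0,0,0,0],[0,-0.022,0.006,0,0,0,0],[0,-0.022,0.006,0,0,0,0],[0,-0.018,0.006,0,0,0,0],[0,-0.012,0.005,0,0,0,0],[0,-0.006,0.002,0,0,0,0],[0,0,0,0,0,0,0]]'>/dev/null
python3 go.py 0.614 -0.239 0.27 0.203
```

```text
t 11.15 pos [ 0.6056 -0.2035  0.3153] F [-0.4  0.7 -4.5] w 23.3 gf 30.0
shift mm [-36.3   4.2  45.3] turn [-0.002 -0.001 -0.084]
```

```bash
python3 -m creep '[[0,-0.006,0,0.004,0,0,-0.014],[0,-0.006,0.001,0.007,0,0,-0.014],[0,-0.006,0.001,0.008,0,0,-0.014],[0,-0.006,0.001,0.008,0,0,-0.014],[0,-0.006,0.001,0.008,0,0,-0.014],[0,-0.006,0,0.007,0,0,-0.014],[0,0,0,0.003,0,0,0],[0,0,0,0,0,0,0],[0,0,0,0,0,0,0]]'>/dev/null
python3 go.py 0.614 -0.239 0.2236 0.203
python3 - <<'E'
from h import *
T=snap('top','t4.png');S=snap('scene','s4.png')
a=cv2.imread('pics/t4.png')[145:245,270:370];b=cv2.imread('pics/s4.png')[170:300,165:265]
a=cv2.copyMakeBorder(a,0,30,0,0,0)
cv2.imwrite('pics/c6.png',cv2.resize(np.hstack([a,b]),None,fx=4,fy=4,interpolation=cv2.INTER_CUBIC))
E
```

```text
t 11.9 pos [ 0.6152 -0.2366  0.2719] F [-0.5  0.3 -3.9] w 23.8 gf 30.0
shift mm [-2.1 -1.7 48.3] turn [-0.    -0.001  0.002]
```

View pics/c6.png

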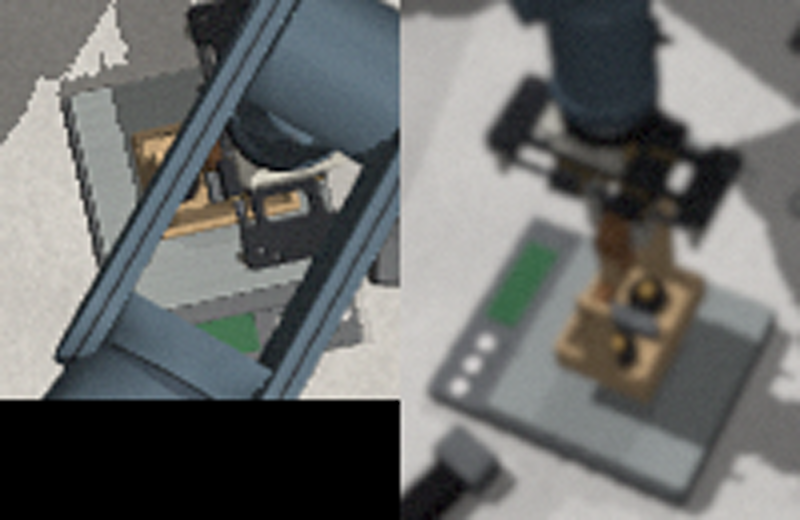

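The tote hangs level over the middle of the plate (tray around (630,330), plate from (540,225) to (690,500)). Lower it slowly while watching the force.

```bash
python3 -m creep '[[0,-0.001,-0.001,0.005,0,0,0],[0,-0.001,-0.001,0.007,0,0,0],[0,0,0,0.007,0,0,0],[0,0,0,0.007,0,0,0],[0,0,0,0.006,0,0,0],[0,0,0,0.005,0,0,0],[0,0,0,0.003,0,0,0],[0,0,0,0.002,0,0,0],[0,0,0,0,0,0,0],[0,0,0,0,0,0,0]]'
python3 -m creep '[[0,0,0,0.001,0,0,0],[0,0,0,0.001,0,0,0],[0,0,0,0.001,0,0,0],[0,0,0,0,0,0,0]]'
python3 go.py 0.614 -0.239 0.2236 0.203
```

```text
time: 12.83
ee_pos: [0.6139, -0.2392, 0.2303]
ee_rot: [0.0, 0.631, 0.776, 0.0]
force: [0.0, 0.4, -5.1]
gripper_width: 0.256
grasp_force: 30.0
time: 13.17
ee_pos: [0.6137, -0.2391, 0.227]
ee_rot: [-0.0, 0.631, 0.776, -0.0]
force: [1.1, -0.8, -4.5]
gripper_width: 0.257
grasp_force: 30.0
t 13.1667 pos [ 0.6137 -0.2391  0.227 ] F [ 1.1 -0.8 -4.5] w 23.9 gf 30.0
shift mm [0.  0.3 3.4] turn [-0.    -0.     0.002]
```

```bash
python3 -m creep '[[0,0,0,0.001,0,0,0],[0,0,0,0.001,0,0,0],[0,0,0,0,0,0,0],[0,0,0,0,0,0,0]]'
python3 -m creep '[[0,0,0,0.0005,0,0,0],[0,0,0,0.0005,0,0,0],[0,0,0,0,0,0,0],[0,0,0,0,0,0,0]]'
```

```text
time: 13.5
ee_pos: [0.6137, -0.2391, 0.225]
ee_rot: [-0.0, 0.631, 0.776, -0.0]
force: [0.1, -0.4, -4.8]
gripper_width: 0.258
grasp_force: 30.0
time: 13.83
ee_pos: [0.6138, -0.2392, 0.2243]
ee_rot: [0.0, 0.631, 0.776, 0.0]
force: [-0.3, -1.3, -2.9]
gripper_width: 0.255
grasp_force: 30.0
```

```bash
python3 -m creep '[[0,0,0,0.0005,0,0,0],[0,0,0,0,0,0,0],[0,0,0,0,0,0,0]]'
python3 -m creep '[[0,0,0,0.0005,0,0,0],[0,0,0,0,0,0,0],[0,0,0,0,0,0,0]]'
```

```text
time: 14.08
ee_pos: [0.6139, -0.2394, 0.2242]
ee_rot: [0.0, 0.631, 0.776, -0.0]
force: [-0.6, -0.6, -0.3]
gripper_width: 0.257
grasp_force: 30.0
time: 14.33
ee_pos: [0.6139, -0.2396, 0.2241]
ee_rot: [0.001, 0.631, 0.776, -0.0]
force: [-1.7, -1.6, 5.0]
gripper_width: 0.256
grasp_force: 30.0
```

The tote is seated: the contact force has taken over its weight. Open and rise.

```bash
python3 -m creep '[[0.026,0,0,-0.0005,0,0,0],[0.03,0,0,0,0,0,0],[0.036,0,0,0,0,0,0],[0.05,0,0,0,0,0,0],[0.07,0,0,0,0,0,0],[0.093,0,0,0,0,0,0],[0.093,0,0,0,0,0,0],[0.093,0,0,0,0,0,0],[0.093,0,0,0,0,0,0]]'
python3 -m creep '[[0.093,0,0,-0.004,0,0,0],[0.093,0,0,-0.010,0,0,0],[0.093,0,0,-0.015,0,0,0],[0.093,0,0,-0.02,0,0,0],[0.093,0,0,-0.02,0,0,0],[0.093,0,0,-0.02,0,0,0],[0.093,0,0,-0.015,0,0,0],[0.093,0,0,-0.01,0,0,0],[0.093,0,0,0,0,0,0]]'
python3 -m creep '[[0.093,0,-0.01,0,0,0,0],[0.093,0,-0.02,0,0,0,0],[0.093,0,-0.025,0,0,0,0],[0.093,0,-0.025,0,0,0,0],[0.093,0,-0.025,0,0,0,0],[0.093,0,-0.025,0,0,0,0],[0.093,0,-0.025,0,0,0,0],[0.093,0,-0.015,0,0,0,0],[0.093,0,-0.01,0,0,0,0],[0.093,0,0,0,0,0,0]]'
python3 - <<'E'
from h import *
T=snap('top','t5.png');S=snap('scene','s5.png')
a=cv2.imread('pics/t5.png')[100:260,140:380];b=cv2.imread('pics/s5.png')[120:300,165:325]
a=cv2.copyMakeBorder(a,0,20,0,0,0)
cv2.imwrite('pics/c7.png',cv2.resize(np.hstack([a,b]),None,fx=2,fy=2,interpolation=cv2.INTER_CUBIC))
E
```

```text
time: 15.08
ee_pos: [0.6138, -0.2391, 0.2236]
ee_rot: [-0.0, 0.631, 0.776, 0.0]
force: [0.2, -1.6, 0.2]
gripper_width: 0.767
grasp_force: 0.0
time: 15.83
ee_pos: [0.6146, -0.2396, 0.3413]
ee_rot: [0.003, 0.631, 0.776, 0.0]
force: [-0.1, -0.4, 0.1]
gripper_width: 1.001
grasp_force: 0.0
time: 16.67
ee_pos: [0.436, -0.2759, 0.3374]
ee_rot: [-0.0, 0.632, 0.775, -0.0]
force: [0.6, 0.9, -0.1]
gripper_width: 0.999
grasp_force: 0.0
```

View pics/c7.png

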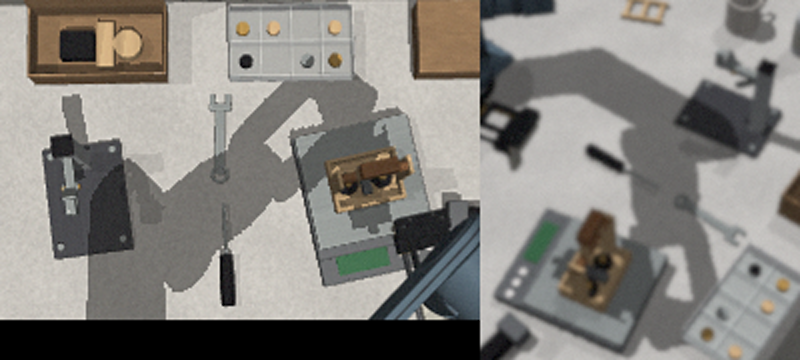

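The tote stands upright in the middle of the plate (tray at (368,182) in the top half). The keeper is shut, the bystanders have not moved, and the arm is clear.

```bash
python3 -c "
from station import ctrl
print(ctrl.sign_off())"
```

```text
the job is handed in; nothing more can be done
None
```

The tote is off the hook and standing upright in the middle of the scale's plate, released; the keeper sprang shut, nothing else looked moved in the last pictures, and I handed the job in at about 17 s (no verdict was shown).

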